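# Sort the packing bench's odds and ends into their trays

## Task

Sort the row of five things along the front of the worktop, right before the robot: lay the black and the red marker flat in the white tray, stand both check weights upright in the black tray, and set the small roll of labels flat in the blue roll holder, each wholly on the floor of its tray. Leave the calculator and the thermometer where they lie.

Things in the scene. Friction and masses are not known exactly. Their poses are not given: they have to be found in the camera images.
- marker_black_center (a point): centre (8.5 mm above its underside) of the black felt marker (part of its barrel is white), 135 long x 16 wide x 17 mm high, lying on the worktop; x along its length, z up. It does not roll. 20 g
- marker_red_center (a point): centre (7.5 mm above its underside) of the red and white felt marker, 128 long x 14 wide x 15 mm high, lying on the worktop; x along its length, z up. It does not roll. 20 g. (Another red marker far to the right, over 0.5 m off the middle, is not meant)
- weight_large_center (a point): centre (26 mm above its foot) of the larger grey check weight, 43 mm across, 52 mm high, round with a knob on top, upright; z up. About 0.5 kg
- weight_small_center (a point): centre (20 mm above its foot) of the smaller grey check weight, 32 mm across, 40 mm high, round with a knob on top, upright; z up. About 0.2 kg
- label_roll_center (a point): centre (16 mm above its underside) of the roll of white label paper, 54 mm across, 32 mm high, standing flat with its axis (z) upright; solid to the touch, nothing enters its core. 40 to 85 g. (The rolls and tapes far to the right, over 0.5 m off the middle, are not meant)
- tray_white: white shallow food tray, 135 (x) x 195 (y, its long side) x 24 mm high, fixed to the worktop; origin at the centre of its underside, z up. Its floor is 3 to 6 mm above the worktop, about 95 (x) x 155 mm (y); the walls slope outward to the rim. Both markers go in here; lying along y they have room side by side
- tray_black: black shallow food tray of the same shape and size as the white one, fixed to the worktop; origin at the centre of its underside, x across, y along its long side, z up. Its floor is 3 to 6 mm above the worktop, about 95 (x) x 155 mm (y). Both weights go in here
- holder_floor (a point): centre of the inner floor (5 mm above the worktop) of the blue roll holder, a square dish 112 x 112 mm outside, 102 x 102 mm inside, its walls 14 mm high from the worktop, blue all over, with a small flat tab in the middle of its -x side, fixed; x and y along its sides, z up. The label roll goes in here, anywhere flat on its floor
- calculator: dark desk calculator, 153 x 103 x 13 mm, lying at the left; origin at the centre of its underside. Not to be disturbed
- thermometer: white probe thermometer, 202 x 30 x 18 mm, lying at the right; origin at the centre of its underside, x along its length. Not to be disturbed

How it is judged:
At the end, for the whole second after the job is handed in: Markers flat (0.12 rad) on the white tray's floor, centres within 45 mm across, 25 mm along of its centre; weights upright (0.2 rad) on the black tray's floor, within 40 and 70 mm; label roll flat (0.1 rad) on the holder's floor, within 26 mm along each side; all at rest (x of marker_black_center in the frame of tray_white between -0.045 and 0.045 m and y of marker_black_center in the frame of tray_white between -0.025 and 0.025 m and z of each of marker_black_center, marker_red_center in the frame of tray_white below 0.022 m and angle between each of marker_black_center, marker_red_center's own z axis and vertical below 0.12 rad and x of marker_red_center in the frame of tray_white between -0.045 and 0.045 m and y of marker_red_center in the frame of tray_white between -0.025 and 0.025 m and x of weight_large_center in the frame of tray_black between -0.04 and 0.04 m and y of weight_large_center in the frame of tray_black between -0.07 and 0.07 m and z of weight_large_center in the frame of tray_black below 0.04 m and angle between each of weight_large_center, weight_small_center's own z axis and vertical below 0.2 rad and x of weight_small_center in the frame of tray_black between -0.04 and 0.04 m and y of weight_small_center in the frame of tray_black between -0.07 and 0.07 m and z of weight_small_center in the frame of tray_black below 0.034 m and x of label_roll_center in the frame of holder_floor between -0.026 and 0.026 m and y of label_roll_center in the frame of holder_floor between -0.026 and 0.026 m and z of label_roll_center in the frame of holder_floor below 0.02 m and angle between label_roll_center's own z axis and vertical below 0.1 rad and linear speed of each of marker_black, marker_red, weight_large, weight_small, label_roll below 0.02 m/s); the robot touches nothing.
It fails at once if the calculator is moved by more than 15 mm (distance of calculator from where it was at the start of the episode above 0.015 m).
It fails at once if the thermometer is moved by more than 15 mm (distance of thermometer from where it was at the start of the episode above 0.015 m).
It also fails if it takes over 118 s, if anything falls off the work surface, if the arm or the gripper's body presses on something with over 40 N, if the wrist force passes 120 N, or if a joint passes its speed limit or range.

## Robot

A 7-joint arm with a two-finger parallel gripper is mounted at the origin on a cart in front of the work surface, level with it; the furniture and walls round the work are solid. World frame = base frame: x ahead of the robot, y to its left, z up, the work surface at z = 0. Lengths are in m, angles in rad, forces in N, time in s.
With the tool pointing down it reaches from about 0.35 to 0.9 m from the base axis. Payload 8.1 kg.
Tool frame: the origin (TCP) lies between the finger pads; the fingertips stand 25 mm ahead of it and the grasp point (between the pads) lies 6 mm ahead of it; z points along the fingers, y is the direction in which the jaws open and shut (so a half turn about z gives the same grasp; the last joint's range is limited). The gripper opens to 92 mm and grips with 3 to 60 N. Pads are 19 mm wide; open, the fingers measure 130 mm over their backs; the gripper's body (75 mm by 190 mm) begins 47 mm behind the grasp point.
Start: joints at [1.033, 0.434, 0.025, 1.573, -0.012, 1.134, -0.075], TCP at [0.263, -0.567, 0.252] pointing down, gripper open.
Joint ranges: [-2.62, 2.62], [-0.44, 2.09], [-1.27, 1.32], [0.08, 2.57], [-1.32, 4.46], [0.12, 2], [-2.74, 2.74]. Speed limits (rad/s): [2.22, 2.22, 3.01, 3.01, 3.14, 3.14, 3.14].

## Interface

Orientations are given as a rotation vector (axis times angle).
In Python, from cell import * gives the robot as it stands.
- The arm moves only by the shell command python3 -m jog 'ROWS' [FORCE]. ROWS is JSON, one flat list of numbers, 5 for each row, row after row: the finger opening in mm, from 0 to 91.8, then the shift along the tool's x, y, z in units of 40 mm (1.0 is 40 mm), then the turn about the tool's z in units of 6 degrees (1.0 is 6 degrees). A call has 1 to 20 rows; each row shifts and turns the pose as measured when the row begins, along the tool's axes as they then stand; what a row does not reach is not made up. A row lasts 1/12 s, in which the tool goes at most 41.7 mm and 7.16 degrees, less where a joint would pass 70% of its speed; a pose out of reach is approached as far as the arm can. A call is refused whole if a number of a shift passes 1 or a number of a turn 1, either way. A call with a gripper value outside its range is refused whole. The fingers move at their own pace and stop on an object; FORCE is the grip in N (left out, the last holds). Time passes only in rows, so rows that do not move let the fingers close. It gives the time, the measured TCP pose, the force and the opening at its end, in the units of the state.
- observe(): the state, without advancing time (a new reading comes with each control period).
- get_image(name): name is "scene" or "top" or "wrist"; returns the picture (384x512x3 uint8, red, green, blue); there is no depth.
- camera_params(name): a dict with "intrinsics" (3x3 intrinsics, pixels), "dist_coeffs" ([k1, k2, p1, p2, k3] as OpenCV has them; the pictures are not rectified), "xyz" and "orientation" of the camera in the world. Camera axes: x right, y down, z forward; pixel columns grow to the right and rows downward; lengths in m; the calibration is good to about 2 mm. A picture is of the moment at which its call begins: read the wrist's pose just before it. camera_params takes no time and is no camera call; for the wrist camera it gives the pose at the moment of the call.
- sign_off(): hands the job in, once; it reports no verdict.
The state is a dict: "clock": time; "joints": joint angles; "dq": joint speeds; "joint_efforts": joint torques, N m; "position": TCP position; "ee_rot": TCP orientation; "force": force on the tool from outside, world axes, zero at the start; "ft_torque": the same for the moment, N m; "width": opening from 0.0 (shut) to 1.0 (fully open).
Only numpy, scipy, OpenCV 4.12 (cv2) and the standard library are available. Lean on these libraries where they do the work, as an engineer would, in place of code of your own. Each camera call takes 0.05 s, during which the arm holds its last target. There are 200 camera calls.

## Working session

There is one attempt and no reset: what is moved stays moved. The work goes in short steps, Python scripts to look and compute and a shell command to move; the robot and the scene stay as the last step left them, time stands still between calls to the robot, and variables do not carry over. Pictures are saved under pics/ and viewed, about 12 in all and at most 16, crops included, and the job is handed in when it is done.

```bash
ls; mkdir -p pics; python3 - <<'E'
from cell import *
import cv2
s=observe(); print({k:s[k] for k in('clock','position','ee_rot','force','width')})
for n in('scene','top'):
    p=camera_params(n); print(n,p)
    cv2.imwrite(f'pics/{n}0.png',cv2.cvtColor(get_image(n),cv2.COLOR_RGB2BGR))
print(camera_params('wrist'))
a=cv2.imread('pics/scene0.png');b=cv2.imread('pics/top0.png')
cv2.imwrite('pics/top0b.png',cv2.resize(b,(800,600),interpolation=cv2.INTER_CUBIC))
cv2.imwrite('pics/scene0b.png',cv2.resize(a,(800,600),interpolation=cv2.INTER_CUBIC))
E
```

```text
pics
{'clock': 0.0, 'position': array([ 0.26302617, -0.56644836,  0.25095153]), 'ee_rot': array([-3.06622313e+00, -6.77216730e-01,  7.34171090e-04]), 'force': array([-0.48391947, -0.44029869, -0.03352973]), 'width': 0.9984692210135184}
scene {'intrinsics': array([[378.68152271,   0.        , 260.66303771],
       [  0.        , 378.68152271, 194.79951588],
       [  0.        ,   0.        ,   1.        ]]), 'dist_coeffs': array([-0.08867018,  0.        ,  0.        ,  0.        ,  0.        ]), 'xyz': array([-0.31770603,  0.56142156,  0.84140139]), 'orientation': array([-1.13551322,  2.24846106, -1.05489233])}
top {'intrinsics': array([[454.92612194,   0.        , 257.8090636 ],
       [  0.        , 454.92612194, 192.72580226],
       [  0.        ,   0.        ,   1.        ]]), 'dist_coeffs': array([0.03155426, 0.        , 0.        , 0.        , 0.        ]), 'xyz': array([0.39723852, 0.00631821, 1.49767853]), 'orientation': array([-2.22343511,  2.16330905, -0.07934995])}
{'intrinsics': array([[336.8476288 ,   0.        , 253.44504358],
       [  0.        , 336.8476288 , 194.38590311],
       [  0.        ,   0.        ,   1.        ]]), 'dist_coeffs': array([-0.03596256,  0.        ,  0.        ,  0.        ,  0.        ]), 'xyz': array([ 0.33365084, -0.53411987,  0.38340255]), 'orientation': array([ 2.43308791, -1.5517448 , -0.23195661])}
```

View pics/top0b.png

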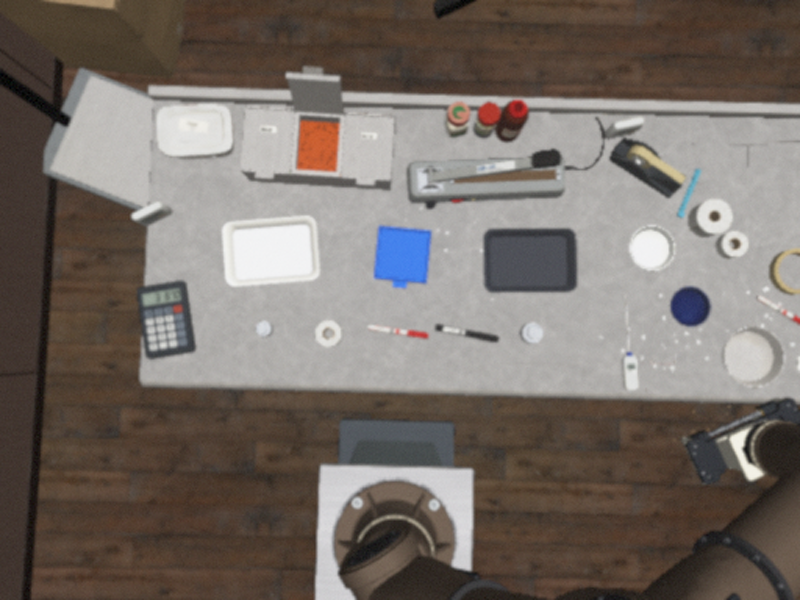

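View pics/scene0b.png

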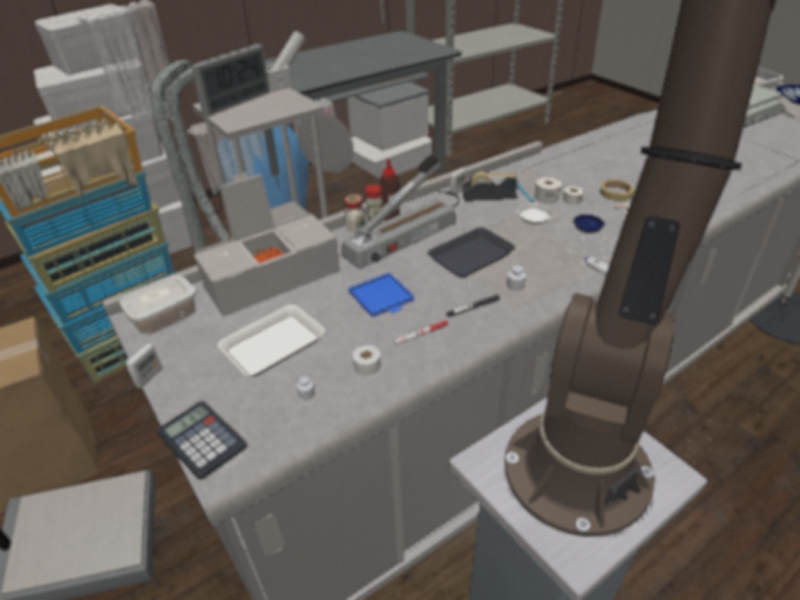

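The top view (800x600) shows, left to right: small weight (264,328), label roll (328,333), red marker (369,328)-(428,335), black marker (437,328)-(497,338), large weight (532,332). The trays are white (271,250), blue (403,255) and black (530,260). The scene view shows the same things. Next I triangulate them.

```bash
cat > h.py <<'E'
from cell import *
import cv2, numpy as np
from scipy.spatial.transform import Rotation as R
def ray(p,uv):
    n=cv2.undistortPoints(np.array([[uv]],float),p['intrinsics'],p['dist_coeffs'])[0,0]
    return np.array(p['xyz']),R.from_rotvec(p['orientation']).apply([n[0],n[1],1.])
def onz(p,uv,z):
    o,d=ray(p,uv); return o+d*(z-o[2])/d[2]
def tri(p1,a,p2,b):
    o1,d1=ray(p1,a);o2,d2=ray(p2,b)
    s=np.linalg.lstsq(np.c_[d1,-d2],o2-o1,rcond=None)[0]
    x,y=o1+s[0]*d1,o2+s[1]*d2
    return (x+y)/2,np.linalg.norm(x-y)
def proj(p,X):
    r=R.from_rotvec(p['orientation']).inv()
    return cv2.projectPoints(np.array([X],float),r.as_rotvec(),-r.apply(p['xyz']),p['intrinsics'],p['dist_coeffs'])[0][0,0]
def toolmove(T,yaw_y=None):
    "rows' units needed from the present pose to world point T for the TCP; yaw_y: wanted world direction (deg) of the jaw axis"
    s=observe(); r=R.from_rotvec(s['ee_rot'])
    d=r.inv().apply(np.array(T)-s['position'])/.04
    y=r.as_matrix()[:,1]; a=np.degrees(np.arctan2(y[1],y[0])); t=None
    if yaw_y is not None:
        t=-((yaw_y-a+90)%180-90)/6   # tool z is down
    print('pos',s['position'].round(4),'jaw dir',a.round(1),'j7',s['joints'][6].round(2),'shift',d.round(2),'turn',t, 'tilt',np.degrees(np.arccos(-r.as_matrix()[2,2])).round(2))
def snap(n,name,box=None,k=1.5625):
    p=camera_params(n); im=cv2.cvtColor(get_image(n),cv2.COLOR_RGB2BGR); cv2.imwrite(f'pics/{name}_raw.png',im)
    if box: im=im[box[1]:box[3],box[0]:box[2]]
    cv2.imwrite(f'pics/{name}.png',cv2.resize(im,None,fx=k,fy=k,interpolation=cv2.INTER_CUBIC)); return p
E
python3 - <<'E'
from h import *
pt,ps=camera_params('top'),camera_params('scene')
f=lambda u:((u[0]+.5)/1.5625-.5,(u[1]+.5)/1.5625-.5)
for n,a,b in [('small',(264,327),(306,383)),('roll',(328,333),(367,353)),('redtipW',(369,328),(397,341)),('redtipR',(428,335),(447,323)),('blkL',(437,328),(448,314)),('blkR',(497,338),(499,297)),('large',(532,331),(516,272)),('white',(271,250),(272,340)),('holder',(403,255),(381,294)),('black',(530,260),(472,252))]:
    x,e=tri(pt,f(a),ps,f(b)); print(n,x.round(3),e.round(4),'top@z.01',onz(pt,f(a),.01).round(3))
toolmove([.3,-.2,.25])
print(R.from_rotvec(observe()['ee_rot']).as_matrix().round(2))
E
```

```text
small [0.43  0.279 0.028] 0.0001 top@z.01 [0.43  0.283 0.01 ]
roll [0.421 0.147 0.036] 0.0003 top@z.01 [0.421 0.149 0.01 ]
redtipW [0.435 0.065 0.013] 0.0023 top@z.01 [0.434 0.064 0.01 ]
redtipR [ 0.424 -0.059  0.005] 0.0025 top@z.01 [ 0.423 -0.06   0.01 ]
blkL [ 0.44  -0.076  0.011] 0.0052 top@z.01 [ 0.438 -0.078  0.01 ]
blkR [ 0.42  -0.205  0.008] 0.0009 top@z.01 [ 0.421 -0.204  0.01 ]
large [ 0.437 -0.271  0.039] 0.0011 top@z.01 [ 0.437 -0.277  0.01 ]
white [0.592 0.274 0.016] 0.001 top@z.01 [0.592 0.274 0.01 ]
holder [ 0.591 -0.001  0.007] 0.0042 top@z.01 [ 0.59  -0.003  0.01 ]
black [ 0.586 -0.269  0.015] 0.002 top@z.01 [ 0.587 -0.271  0.01 ]
pos [ 0.263  -0.5665  0.251 ] jaw dir -65.1 j7 -0.08 shift [ 4.7  -7.92  0.04] turn None tilt 0.08
[[ 0.91  0.42 -0.  ]
 [ 0.42 -0.91  0.  ]
 [-0.   -0.   -1.  ]]
```

```bash
python3 -m jog '[91,0.7,-0.41,-0.075,0, 91,0.7,-0.41,-0.075,0, 91,0.7,-0.41,-0.075,0, 91,0.7,-0.41,-0.075,0, 91,0.7,-0.41,-0.075,0, 91,0.7,-0.41,-0.075,0, 91,0.7,-0.41,-0.075,0, 91,0.7,-0.41,-0.075,0, 91,0.7,-0.41,-0.075,0, 91,0.7,-0.41,-0.075,0, 91,0,0,0,-1, 91,0,0,0,-1, 91,0,0,0,-1, 91,0,0,0,-1, 91,0,0,0,-1, 91,0,0,0,-1, 91,0,0,0,-1, 91,0,0,0,-1, 91,0,0,0,-1, 91,0,0,0,-1]' 30
python3 - <<'E'
from h import *
toolmove([.437,-.271,.15],0)
snap('wrist','w1')
E
```

```text
clock: 1.77
position: [0.4526, -0.2825, 0.2739]
ee_rot: [-2.257, -2.161, 0.005]
force: [-0.2, 0.4, -0.2]
width: 0.993
pos [ 0.4526 -0.2825  0.2739] jaw dir -2.5 j7 0.32 shift [ 0.24 -0.36  3.11] turn -0.41693782470280877 tilt 1.0
```

View pics/w1.png

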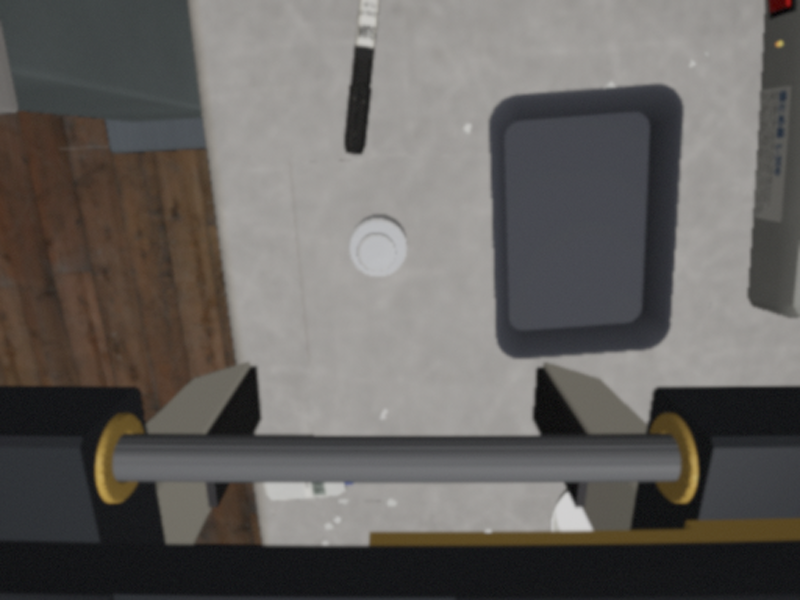

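Wrist view 1: the knob of the large weight is at (378,250), with its outline spanning 350-407. The near end of the black marker is at (355,150). The corners of the black tray's floor are about (505,117), (648,115), (641,322) and (510,330).

```bash
python3 - <<'E'
from h import *
pw=camera_params('wrist');pt,ps=camera_params('top'),camera_params('scene')
f=lambda u:((u[0]+.5)/1.5625-.5,(u[1]+.5)/1.5625-.5)
print('large',tri(pw,f((378,250)),pt,f((532,331))),tri(pw,f((378,250)),ps,f((516,268))),onz(pw,f((378,250)),.052))
l,r=onz(pw,f((350,247)),.03),onz(pw,f((407,247)),.03);print('lr',l,r)
print('blk end',onz(pw,f((355,150)),.008), onz(pw,f((366,47)),.017))
for c in [(505,115),(650,113),(643,324),(510,332)]: print('floor',onz(pw,f(c),.0045).round(4))
for c in [(490,100),(682,90),(669,345),(498,352)]: print('rim',onz(pw,f(c),.024).round(4))
print('traycentre tri',tri(pw,f((576,221)),pt,f((530,260))))
E
```

```text
large (array([ 0.43617617, -0.27114925,  0.04504341]), np.float64(0.001249997032464049)) (array([ 0.43693068, -0.2701171 ,  0.05097586]), np.float64(0.0015085364310213965)) [ 0.43649698 -0.27051825  0.052     ]
lr [ 0.41505655 -0.27164107  0.03      ] [ 0.4563267  -0.27300326  0.03      ]
blk end [ 0.42050092 -0.20402508  0.008     ] [ 0.43255684 -0.13652831  0.017     ]
floor [ 0.53   -0.1833  0.0045]
floor [ 0.6352 -0.1848  0.0045]
floor [ 0.6446 -0.346   0.0045]
floor [ 0.5374 -0.3495  0.0045]
rim [ 0.5161 -0.1743  0.024 ]
rim [ 0.6473 -0.1714  0.024 ]
rim [ 0.6576 -0.3572  0.024 ]
rim [ 0.5246 -0.3587  0.024 ]
traycentre tri (array([ 0.58514475, -0.26562616,  0.01039745]), np.float64(0.009989260971525318))
```

```bash
python3 -m jog '[91,0.06,-0.1,0.9,-0.42, 91,0.06,-0.1,0.9,0, 91,0.06,-0.1,0.9,0, 91,0.06,-0.1,0.9,0, 91,0,0,0,0]'
python3 - <<'E'
from h import *
toolmove([.4366,-.271,.033],0)
E
```

```text
clock: 2.23
position: [0.4359, -0.2725, 0.1276]
ee_rot: [-2.216, -2.212, 0.001]
force: [-1.6, 1.6, -0.6]
width: 0.99
pos [ 0.4359 -0.2725  0.1276] jaw dir -0.1 j7 0.29 shift [0.02 0.04 2.36] turn -0.017026935974293167 tilt 0.6
```

```bash
python3 -m jog '[91,0.02,0.04,0.7,0, 91,0,0,0.6,0, 91,0,0,0.6,0, 91,0,0,0.4,0, 91,0,0,0.1,0, 91,0,0,0,0]'
python3 - <<'E'
from h import *
toolmove([.4366,-.271,.033],0)
E
python3 -m jog '[35,0,0,0,0, 35,0,0,0,0, 35,0,0,0,0, 35,0,0,0,0, 35,0,0,0,0, 35,0,0,0,0, 35,0,0,0,0]' 30
python3 - <<'E'
from h import *
toolmove([.589,-.301,.15],3)
E
```

```text
clock: 2.73
position: [0.4408, -0.2738, 0.0341]
ee_rot: [-2.233, -2.201, 0.001]
force: [0.4, -0.1, 0.2]
width: 0.994
pos [ 0.4408 -0.2738  0.0341] jaw dir -0.8 j7 0.22 shift [ 0.07 -0.11  0.03] turn -0.13838983517628142 tilt 0.38
clock: 3.32
position: [0.4435, -0.2761, 0.0407]
ee_rot: [2.241, 2.201, -0.0]
force: [-1.9, 0.2, -0.9]
width: 0.536
pos [ 0.4435 -0.2761  0.0407] jaw dir -1.0 j7 0.22 shift [-0.56  3.65 -2.73] turn -0.6708719295697824 tilt 0.03
```

```bash
python3 -m jog '[35,0,0,0,0, 35,0,0,0,0, 35,0,0,0,0, 35,0,0,0,0]' 30
python3 - <<'E'
from h import *
toolmove([.589,-.301,.15],3)
E
```

```text
clock: 3.65
position: [0.4428, -0.276, 0.0406]
ee_rot: [-2.241, -2.201, 0.001]
force: [-2.8, 0.1, 1.4]
width: 0.454
pos [ 0.4428 -0.276   0.0406] jaw dir -1.0 j7 0.22 shift [-0.56  3.66 -2.74] turn -0.674113714913465 tilt 0.04
```

```bash
python3 -m jog '[30,0,0,-0.4,0, 30,0,0,-0.7,0, 30,0,0,-0.7,0, 30,0,0,-0.3,0, 30,-0.1,0.6,0,-0.3, 30,-0.1,0.7,0,-0.3, 30,-0.15,0.7,0,0, 30,-0.15,0.7,0,0, 30,-0.1,0.6,0,0, 30,-0.05,0.3,0,0, 30,0,0,0,0, 30,0,0,0,0]' 40
python3 - <<'E'
from h import *
toolmove([.589,-.305,.046],3); print(observe()['force'],observe()['width'])
snap('wrist','w2')
E
```

```text
clock: 4.65
position: [0.589, -0.296, 0.1204]
ee_rot: [-2.16, -2.265, 0.005]
force: [-0.2, -0.4, -5.1]
width: 0.447
pos [ 0.589  -0.296   0.1204] jaw dir 2.7 j7 0.27 shift [-0.24  0.01  1.86] turn -0.04656036470309033 tilt 0.73
[-0.22598976 -0.40670352 -5.1188155 ] 0.44651523604845084
```

View pics/w2.png

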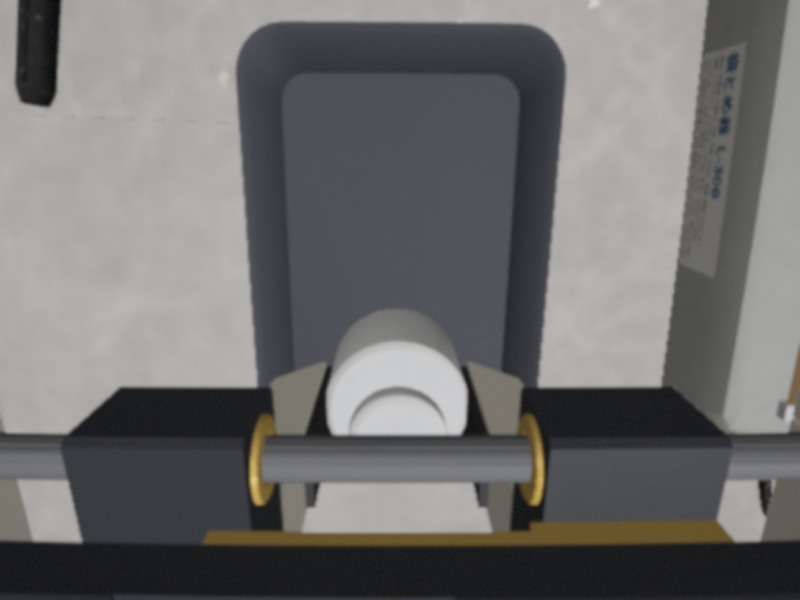

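The large weight is held upright, with a load of 5.1 N, and sits centred across the black tray at about (398,390). I lower it.

```bash
python3 -m jog '[30,-0.1,0,0.4,0, 30,-0.1,0,0.4,0, 30,0,0,0.4,0, 30,0,0,0.3,0, 30,0,0,0.1,0, 30,0,0,0,0]' 40
python3 - <<'E'
from h import *
toolmove([.589,-.305,.046],3); print(observe()['force'],observe()['width'])
E
```

```text
clock: 5.2
position: [0.5818, -0.304, 0.0538]
ee_rot: [-2.159, -2.26, 0.01]
force: [-0.2, 0.0, -4.6]
width: 0.449
pos [ 0.5818 -0.304   0.0538] jaw dir 2.6 j7 0.26 shift [-0.04  0.18  0.19] turn -0.0631963739651411 tilt 0.97
[-0.19206553  0.01850145 -4.60892631] 0.44935101947503375
```

```bash
python3 -m jog '[30,0,0.12,0.1,0, 30,0,0.05,0.06,0, 30,0,0,0.03,0, 30,0,0,0,0]' 40
python3 - <<'E'
from h import *
toolmove([.589,-.305,.046],3); print(observe()['force'],observe()['width'])
E
```

```text
clock: 5.53
position: [0.5895, -0.3038, 0.0474]
ee_rot: [-2.161, -2.261, 0.009]
force: [0.2, -0.4, -4.5]
width: 0.451
pos [ 0.5895 -0.3038  0.0474] jaw dir 2.6 j7 0.25 shift [-0.03 -0.01  0.04] turn -0.06566994692766788 tilt 0.87
[ 0.23286156 -0.43037225 -4.5006278 ] 0.451343941704243
```

```bash
python3 -m jog '[30,0,0,0.05,0, 30,0,0,0.03,0, 30,0,0,0,0]' 40
python3 - <<'E'
from h import *
toolmove([.589,-.305,.046],3); print(observe()['force'],observe()['width'])
E
```

```text
clock: 5.78
position: [0.5905, -0.3038, 0.0451]
ee_rot: [-2.162, -2.263, 0.007]
force: [-0.0, 0.4, -5.0]
width: 0.45
pos [ 0.5905 -0.3038  0.0451] jaw dir 2.6 j7 0.25 shift [-0.03 -0.04 -0.02] turn -0.06195340065643743 tilt 0.74
[-0.01972423  0.43301368 -4.9572703 ] 0.45013869222800146
```

```bash
python3 -m jog '[30,0,-0.02,0.05,0, 30,0,0,0.03,0, 30,0,0,0,0]' 40
python3 - <<'E'
from h import *
toolmove([.589,-.305,.046],3); print(observe()['force'],observe()['width'])
E
```

```text
clock: 6.03
position: [0.5907, -0.3039, 0.0452]
ee_rot: [-2.163, -2.265, 0.006]
force: [-0.5, 0.3, -5.5]
width: 0.453
pos [ 0.5907 -0.3039  0.0452] jaw dir 2.6 j7 0.25 shift [-0.02 -0.04 -0.02] turn -0.06129432792397912 tilt 0.57
[-0.48278281  0.2558571  -5.53279411] 0.4532960776323555
```

```bash
python3 -m jog '[30,0,0,0.12,0, 30,0,0,0,0]' 40
python3 - <<'E'
from h import *
toolmove([.589,-.305,.046],3); print(observe()['force'],observe()['width'])
E
```

```text
clock: 6.2
position: [0.5908, -0.3046, 0.0442]
ee_rot: [-2.166, -2.266, 0.007]
force: [-0.7, 0.7, -5.7]
width: 0.45
pos [ 0.5908 -0.3046  0.0442] jaw dir 2.6 j7 0.25 shift [-0.01 -0.05 -0.04] turn -0.06717440852172984 tilt 0.48
[-0.67009525  0.67214886 -5.70213301] 0.45018572260020245
```

```bash
python3 -m jog '[60,0,0,0,0, 60,0,0,0,0, 60,0,0,0,0, 60,0,0,-0.3,0, 60,0,0,-0.9,0, 60,0,0,-0.9,0, 60,0,0,-0.9,0, 60,0.2,-0.5,-0.7,0.3, 60,0.4,-0.6,-0.3,0.5, 60,0.5,-0.7,0,0.5, 60,0.5,-0.7,0,0.5, 60,0.4,-0.7,0,0, 60,0.2,-0.5,0,0, 60,0,-0.2,0,0, 60,0,0,0,0, 60,0,0,0,0]' 40
python3 - <<'E'
from h import *
toolmove([.430,-.1405,.1],-8)
snap('wrist','w3')
E
```

```text
clock: 7.53
position: [0.4408, -0.2036, 0.2222]
ee_rot: [2.378, 2.042, 0.005]
force: [-0.4, 0.7, -0.2]
width: 0.656
pos [ 0.4408 -0.2036  0.2222] jaw dir -8.7 j7 0.07 shift [ 1.53 -0.53  3.05] turn -0.1166365332407698 tilt 0.46
```

View pics/w3.png

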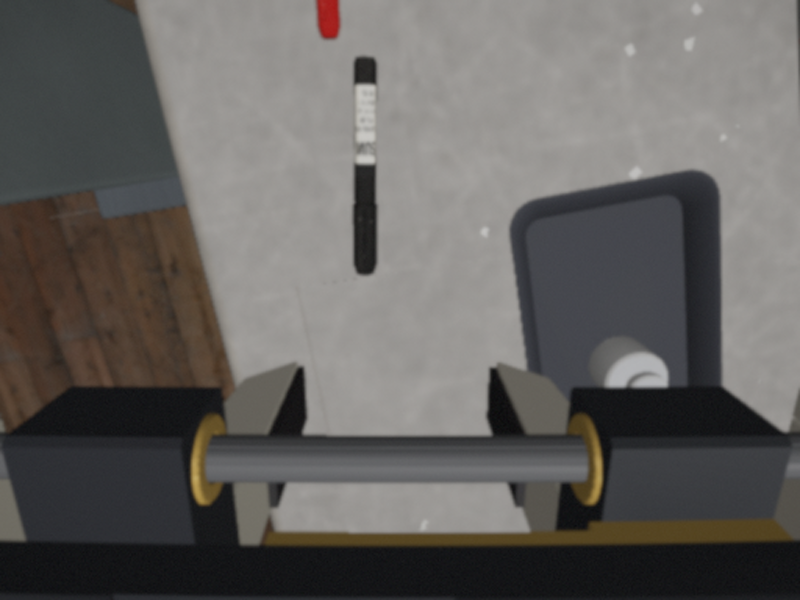

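The large weight stands upright in the black tray. The black marker runs from (365,58) to (365,272), parallel to the tool's x. The near end of the red marker is at (329,36).

```bash
python3 - <<'E'
from h import *
pw=camera_params('wrist');pt,ps=camera_params('top'),camera_params('scene')
f=lambda u:((u[0]+.5)/1.5625-.5,(u[1]+.5)/1.5625-.5)
a,b=onz(pw,f((365,58)),.01),onz(pw,f((365,272)),.008); c=(a+b)/2; d=a-b
print(a,b,'len',np.linalg.norm(d),'c',c,'ang',np.degrees(np.arctan2(d[1],d[0]))-90)
print(tri(pw,f((365,272)),pt,f((497,338))),tri(pw,f((365,272)),ps,f((499,297))))
print('red end',onz(pw,f((329,36)),.008))
toolmove([c[0],c[1],.1],np.degrees(np.arctan2(d[1],d[0]))-90)
E
```

```text
[ 0.44301265 -0.07442935  0.01      ] [ 0.42066229 -0.20557819  0.008     ] len 0.13305471600212931 c [ 0.43183747 -0.14000377  0.009     ] ang -9.67142257230806
(array([ 0.42076642, -0.20425171,  0.01227107]), np.float64(0.0008853874598425043)) (array([ 0.42058989, -0.20573172,  0.00751194]), np.float64(9.910144171155409e-05))
red end [ 0.42364981 -0.05870836  0.008     ]
pos [ 0.4412 -0.2039  0.2222] jaw dir -8.7 j7 0.07 shift [ 1.55 -0.5   3.05] turn 0.15836074572304662 tilt 0.47
```

```bash
python3 -m jog '[50,0.3,-0.1,0.6,0.2, 50,0.4,-0.1,0.7,0, 50,0.4,-0.1,0.7,0, 50,0.3,-0.1,0.6,0, 50,0.15,-0.1,0.4,0, 50,0,0,0,0]' 20
python3 - <<'E'
from h import *
toolmove([.4318,-.140,.029],-9.5)
E
```

```text
clock: 8.08
position: [0.4443, -0.1439, 0.0988]
ee_rot: [2.4, 2.001, 0.017]
force: [0.3, -1.1, -0.8]
width: 0.544
pos [ 0.4443 -0.1439  0.0988] jaw dir -10.4 j7 -0.18 shift [ 0.04 -0.36  1.74] turn -0.1458305366807243 tilt 1.14
```

```bash
python3 -m jog '[50,0.04,-0.2,0.3,-0.14, 50,0,-0.16,0.4,0, 50,0,0,0.4,0, 50,0,0,0.3,0, 50,0,0,0.1,0, 50,0,0,0,0, 50,0,0,0,0]' 20
python3 - <<'E'
from h import *
toolmove([.4318,-.140,.029],-9.5)
E
```

```text
clock: 8.67
position: [0.442, -0.1459, 0.0382]
ee_rot: [2.384, 2.012, 0.021]
force: [0.1, 0.2, -0.2]
width: 0.542
pos [ 0.442  -0.1459  0.0382] jaw dir -9.7 j7 -0.22 shift [ 0.1  -0.28  0.22] turn -0.028494073669096547 tilt 1.5
```

```bash
python3 -m jog '[50,0.1,-0.25,0.2,0, 50,0,-0.1,0,0, 50,0,0,0,0]' 20
python3 - <<'E'
from h import *
toolmove([.4318,-.140,.029],-9.5); print(observe()['joints'].round(2))
E
```

```text
clock: 8.92
position: [0.4322, -0.1414, 0.0321]
ee_rot: [2.382, 2.007, 0.025]
force: [0.1, -0.3, 0.5]
width: 0.544
pos [ 0.4322 -0.1414  0.0321] jaw dir -9.8 j7 -0.24 shift [ 0.03 -0.02  0.08] turn -0.04320966072211263 tilt 1.79
[ 0.37  0.5  -0.23  2.21  0.27  0.43 -0.24]
```

```bash
python3 -m jog '[50,0.03,-0.02,0.12,0, 8,0,0,0,0, 8,0,0,0,0, 8,0,0,0,0, 8,0,0,0,0, 8,0,0,0,0, 8,0,0,0,0, 8,0,0,0,0, 8,0,0,0,0, 8,0,0,0,0]' 20
python3 - <<'E'
from h import *
toolmove([.59,.27,.15],0); print(observe()['width']*92)
E
```

```text
clock: 9.75
position: [0.4346, -0.1414, 0.0295]
ee_rot: [2.379, 2.003, 0.029]
force: [0.9, -0.6, -1.3]
width: 0.173
pos [ 0.4346 -0.1414  0.0295] jaw dir -9.8 j7 -0.25 shift [10.78  2.18 -3.  ] turn -1.633384860740539 tilt 2.08
15.9498734071189
```

```bash
python3 -m jog '[8,0,0,-0.5,0, 8,0,0,-0.8,0, 8,0,0,-0.8,0, 8,0.3,0.1,-0.8,0, 8,0.6,0.15,-0.2,-0.3, 8,0.85,0.2,0,-0.3, 8,0.85,0.2,0,-0.3, 8,0.85,0.2,0,-0.3, 8,0.85,0.2,0,-0.3, 8,0.85,0.2,0,0, 8,0.85,0.2,0,0, 8,0.85,0.2,0,0, 8,0.8,0.2,0,0, 8,0.6,0.15,0,0, 8,0.3,0,0,0, 8,0,0,0,0, 8,0,0,0,0, 8,0,0,0,0]' 20
python3 - <<'E'
from h import *
toolmove([.59,.27,.15],0); print(observe()['width']*92)
snap('wrist','w4')
E
```

```text
clock: 11.25
position: [0.5329, 0.2103, 0.1581]
ee_rot: [2.215, 2.185, 0.025]
force: [-0.2, 0.4, -0.2]
width: 0.174
pos [0.5329 0.2103 0.1581] jaw dir -0.8 j7 -0.73 shift [1.51 1.4  0.23] turn -0.12689712684295293 tilt 1.95
15.967046101105378
```

View pics/w4.png

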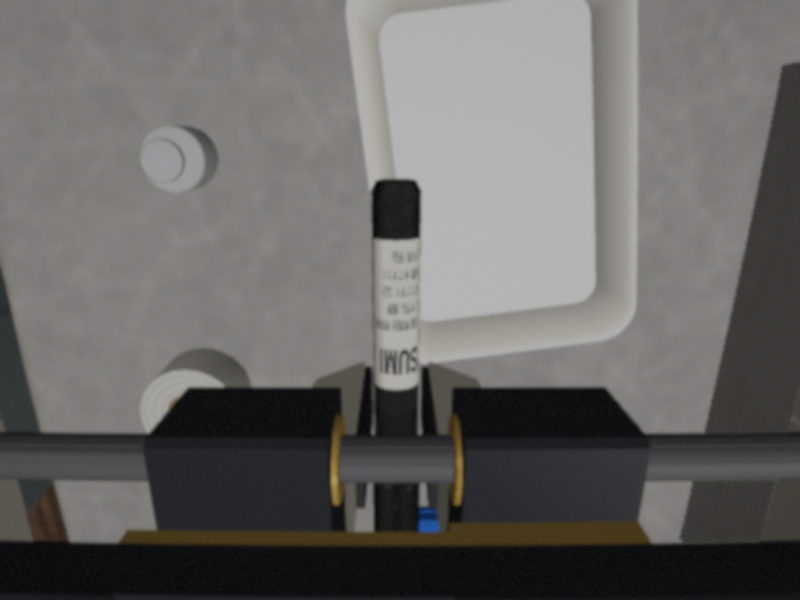

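The black marker is held along the tool's x at (397,180-530). The corners of the white tray's floor are about (380,22), (592,-5), (597,300) and (408,322). The small weight's knob is at (164,160).

```bash
python3 - <<'E'
from h import *
pw=camera_params('wrist');pt,ps=camera_params('top'),camera_params('scene')
f=lambda u:((u[0]+.5)/1.5625-.5,(u[1]+.5)/1.5625-.5)
for c in [(380,60),(402,260),(591,40),(597,260),(500,12),(500,313)]: print('floor',onz(pw,f(c),.0045).round(4))
for c in [(222,250),(319,250),(271,217),(271,285)]: print('top rim',onz(pt,f(c),.024).round(4))
g=lambda u:f(u)
for c in [(222,240),(225,285),(317,217),(320,278)]: print('top rimc',onz(pt,f(c),.024).round(4))
print('small',tri(pw,f((164,160)),pt,f((264,327))),onz(pw,f((164,160)),.04))
print('roll',onz(pw,f((186,405)),.032))
E
```

```text
floor [0.5309 0.3273 0.0045]
floor [0.5408 0.2251 0.0045]
floor [0.637  0.3362 0.0045]
floor [0.6507 0.2229 0.0045]
floor [0.5904 0.3489 0.0045]
floor [0.5969 0.1928 0.0045]
top rim [0.5874 0.3733 0.024 ]
top rim [0.5933 0.1724 0.024 ]
top rim [0.6596 0.2746 0.024 ]
top rim [0.5173 0.2692 0.024 ]
top rimc [0.6083 0.3741 0.024 ]
top rimc [0.5147 0.364  0.024 ]
top rimc [0.6625 0.1789 0.024 ]
top rimc [0.5348 0.1683 0.024 ]
small (array([0.42897581, 0.28029027, 0.03184944]), np.float64(0.00343989119642375)) [0.43129256 0.28201945 0.04      ]
roll [0.42165331 0.15359479 0.032     ]
```

```bash
python3 -m jog '[8,0.3,0.4,0.2,-0.4, 8,0.4,0.45,0.4,-0.4, 8,0.4,0.45,0.4,-0.3, 8,0.35,0.4,0.4,0, 8,0.15,0.25,0.2,0, 8,0,0,0,0, 8,0,0,0,0]' 20
python3 - <<'E'
from h import *
toolmove([.612,.273,.036],6); print(observe()['width']*92)
E
```

```text
clock: 11.88
position: [0.6149, 0.2633, 0.0936]
ee_rot: [2.093, 2.292, 0.013]
force: [0.0, 0.0, 0.2]
width: 0.17
pos [0.6149 0.2633 0.0936] jaw dir 5.2 j7 -0.69 shift [ 0.28 -0.1   1.43] turn -0.1302921675875434 tilt 2.23
15.684321579339018
```

```bash
python3 -m jog '[8,0.15,-0.05,0.35,-0.13, 8,0.13,-0.05,0.4,0, 8,0,0,0.35,0, 8,0,0,0.15,0, 8,0,0,0.05,0, 8,0,0,0,0, 8,0,0,0,0]' 20
python3 - <<'E'
from h import *
toolmove([.612,.273,.035],6); print(observe()['width']*92,observe()['force'])
snap('wrist','w5')
E
```

```text
clock: 12.47
position: [0.6099, 0.2668, 0.0404]
ee_rot: [2.078, 2.301, 0.011]
force: [0.1, 0.1, -0.3]
width: 0.175
pos [0.6099 0.2668 0.0404] jaw dir 5.8 j7 -0.72 shift [0.15 0.06 0.13] turn -0.025014589342717386 tilt 2.38
16.05740030379395 [ 0.12573441  0.07095167 -0.26287078]
```

View pics/w5.png

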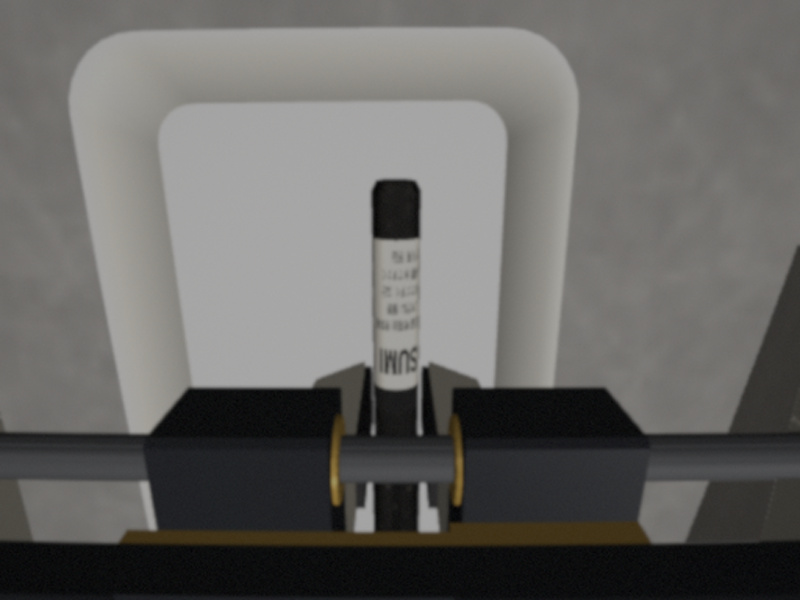

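The marker is over the tray floor (rows 180-530, column 397), parallel to the tray, with room to the right edge at column 505. I shift it slightly, lower it and release.

```bash
python3 -m jog '[8,0.16,0.12,0.1,0, 8,0.03,0.03,0.05,0, 8,0,0,0.03,0, 8,0,0,0,0]' 20
python3 - <<'E'
from h import *
toolmove([.614,.273,.035],6); print(observe()['width']*92,observe()['force'])
E
```

```text
clock: 12.85
position: [0.6175, 0.2764, 0.0352]
ee_rot: [2.078, 2.3, 0.017]
force: [-0.3, 0.2, -0.3]
width: 0.176
pos [0.6175 0.2764 0.0352] jaw dir 5.8 j7 -0.73 shift [-0.08 -0.1   0.  ] turn -0.029364667455200315 tilt 2.51
16.231970268118353 [-0.29197568  0.15149347 -0.31195181]
```

```bash
python3 -m jog '[8,-0.05,-0.15,0.03,0, 8,0,0,0.05,0, 8,0,0,0,0]' 20
python3 - <<'E'
from h import *
toolmove([.613,.273,.034],6); print(observe()['width']*92,observe()['force'])
E
```

```text
clock: 13.1
position: [0.6111, 0.274, 0.0332]
ee_rot: [2.077, 2.299, 0.018]
force: [-0.0, 0.1, -0.2]
width: 0.176
pos [0.6111 0.274  0.0332] jaw dir 5.8 j7 -0.74 shift [-0.03  0.04 -0.02] turn -0.027907708711308505 tilt 2.53
16.173569467026386 [-0.00615913  0.12272254 -0.21630914]
```

```bash
python3 -m jog '[24,0,0,0,0, 24,0,0,0,0, 24,0,0,0,0, 24,0,0,-0.5,0, 30,0,0,-0.9,0, 50,0,0,-0.9,0, 50,-0.3,-0.2,-0.8,0, 50,-0.6,-0.4,-0.7,0.4, 50,-0.75,-0.5,-0.3,0.5, 50,-0.75,-0.5,0,0.5, 50,-0.75,-0.5,0,0.4, 50,-0.75,-0.5,0,0, 50,-0.75,-0.5,0,0, 50,-0.75,-0.5,0,0, 50,-0.75,-0.5,0,0, 50,-0.75,-0.5,0,0, 50,-0.75,-0.5,0,0, 50,-0.4,-0.2,0,0, 50,0,0,0,0, 50,0,0,0,0]' 20
python3 - <<'E'
from h import *
toolmove([.429,.003,.1],-5); print(observe()['width']*92)
snap('wrist','w6')
E
```

```text
clock: 14.77
position: [0.3641, -0.0466, 0.1986]
ee_rot: [2.297, 2.081, 0.024]
force: [2.1, 0.5, 0.7]
width: 0.543
pos [ 0.3641 -0.0466  0.1986] jaw dir -5.6 j7 -0.2 shift [1.44 1.39 2.5 ] turn -0.10573905518485797 tilt 2.57
49.932847259392155
```

View pics/w6.png

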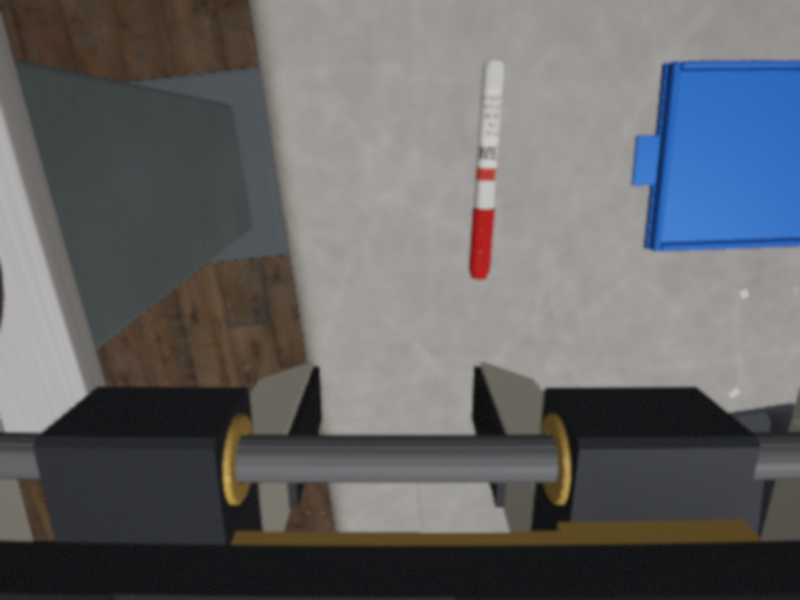

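The red marker runs from (494,61) to (480,278). The near edge of the blue holder goes from (668,62) to (650,248), with its tab at (645,160).

```bash
python3 - <<'E'
from h import *
pw=camera_params('wrist');pt,ps=camera_params('top'),camera_params('scene')
f=lambda u:((u[0]+.5)/1.5625-.5,(u[1]+.5)/1.5625-.5)
a,b=onz(pw,f((494,61)),.008),onz(pw,f((480,278)),.008); c=(a+b)/2; d=a-b
print(a,b,'len',np.linalg.norm(d),'c',c,'ang',np.degrees(np.arctan2(d[1],d[0]))-90)
print(tri(pw,f((480,278)),pt,f((428,335))),tri(pw,f((480,278)),ps,f((447,323))))
print('holder near corners',onz(pw,f((664,63)),.014),onz(pw,f((646,248)),.014))
toolmove([c[0],c[1],.1],np.degrees(np.arctan2(d[1],d[0]))-90)
E
```

```text
[0.4386291  0.06809145 0.008     ] [ 0.42409598 -0.05855592  0.008     ] len 0.1274785010088456 c [0.43136254 0.00476777 0.008     ] ang -6.546205925824438
(array([ 0.42360209, -0.05942071,  0.00670181]), np.float64(0.0017564100667103876)) (array([ 0.4251973 , -0.05938954,  0.00343167]), np.float64(0.0010961866035687634))
holder near corners [0.53485307 0.05847124 0.014     ] [ 0.528641   -0.04862706  0.014     ]
pos [ 0.3643 -0.0464  0.1986] jaw dir -5.6 j7 -0.2 shift [1.48 1.44 2.5 ] turn 0.15901073208711836 tilt 2.55
```

```bash
python3 -m jog '[50,0.25,0.25,0.3,0.16, 50,0.3,0.3,0.5,0, 50,0.3,0.3,0.5,0, 50,0.3,0.3,0.5,0, 50,0.25,0.2,0.4,0, 50,0.1,0.1,0.2,0, 50,0,0,0,0, 50,0,0,0,0]' 20
python3 - <<'E'
from h import *
toolmove([.4314,.0048,.029],-6.5)
E
```

```text
clock: 15.48
position: [0.4433, 0.0169, 0.1013]
ee_rot: [2.304, 2.071, 0.04]
force: [-1.2, 0.1, -0.1]
width: 0.548
pos [0.4433 0.0169 0.1013] jaw dir -6.1 j7 -0.54 shift [-0.31 -0.35  1.79] turn 0.0686523847419167 tilt 2.88
```

```bash
python3 -m jog '[50,-0.2,-0.25,0.35,0, 50,-0.1,-0.1,0.4,0, 50,0,0,0.4,0, 50,0,0,0.3,0, 50,0,0,0.1,0, 50,0,0,0,0, 50,0,0,0,0]' 20
python3 - <<'E'
from h import *
toolmove([.4314,.0048,.029],-6.5)
E
```

```text
clock: 16.07
position: [0.4325, 0.004, 0.0429]
ee_rot: [2.3, 2.066, 0.048]
force: [0.3, -0.4, 0.7]
width: 0.543
pos [0.4325 0.004  0.0429] jaw dir -6.1 j7 -0.61 shift [ 0.02 -0.05  0.34] turn 0.06285443168804743 tilt 3.33
```

```bash
python3 -m jog '[50,0.02,-0.03,0.25,0, 50,0,0,0.12,0, 50,0,0,0,0]' 20
python3 - <<'E'
from h import *
toolmove([.4314,.0048,.029],-6.5); r=R.from_rotvec(observe()['ee_rot']).as_matrix(); print(r.round(3),observe()['joints'].round(2))
E
```

```text
clock: 16.32
position: [0.434, 0.0044, 0.0306]
ee_rot: [2.299, 2.063, 0.054]
force: [-0.4, -0.0, 0.0]
width: 0.548
pos [0.434  0.0044 0.0306] jaw dir -6.2 j7 -0.63 shift [ 0.   -0.07  0.04] turn 0.053975064465132526 tilt 3.6
[[ 0.108  0.992  0.061]
 [ 0.994 -0.107 -0.016]
 [-0.009  0.062 -0.998]] [ 0.03  0.47 -0.24  2.28  0.38  0.37 -0.63]
```

```bash
python3 -m jog '[6,0,-0.05,0.05,0, 6,0,0,0,0, 6,0,0,0,0, 6,0,0,0,0, 6,0,0,0,0, 6,0,0,0,0, 6,0,0,0,0, 6,0,0,0,0, 6,0,0,0,0, 6,0,0,0,0]' 15
python3 - <<'E'
from h import *
toolmove([.568,.269,.12],6); print(observe()['width']*92)
E
```

```text
clock: 17.15
position: [0.4332, 0.0046, 0.0306]
ee_rot: [2.298, 2.061, 0.057]
force: [-1.3, 1.3, -0.1]
width: 0.147
pos [0.4332 0.0046 0.0306] jaw dir -6.2 j7 -0.64 shift [ 6.92  2.78 -2.12] turn -2.031805341280178 tilt 3.76
13.530960395101387
```

```bash
python3 -m jog '[6,0,0,-0.5,0, 6,0,0,-0.8,0, 6,0,0,-0.7,0, 6,0.3,0.2,-0.3,0, 6,0.6,0.3,0,-0.5, 6,0.8,0.3,0,-0.5, 6,0.8,0.3,0,-0.5, 6,0.8,0.3,0,-0.5, 6,0.8,0.3,0,0, 6,0.8,0.3,0,0, 6,0.8,0.3,0,0, 6,0.6,0.2,0,0, 6,0.3,0.1,0,0, 6,0,0,0,0, 6,0,0,0,0, 6,0,0,0,0]' 15
python3 - <<'E'
from h import *
toolmove([.568,.27,.06],6); print(observe()['width']*92)
snap('wrist','w7')
E
```

```text
clock: 18.48
position: [0.5219, 0.2801, 0.1255]
ee_rot: [2.066, 2.292, 0.038]
force: [-0.2, -0.4, -0.4]
width: 0.152
pos [0.5219 0.2801 0.1255] jaw dir 6.0 j7 -0.8 shift [-0.33  1.03  1.71] turn -0.004015654258329467 tilt 3.47
13.978718173198978
```

View pics/w7.png

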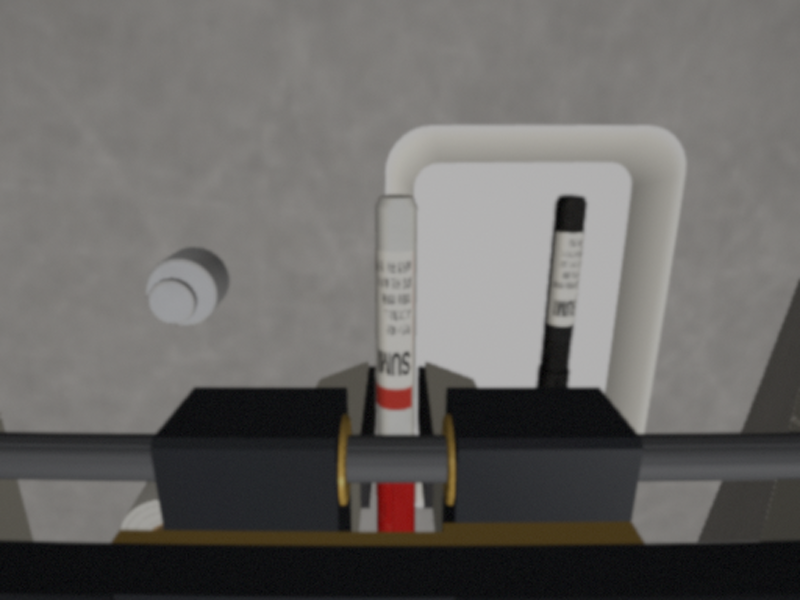

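The black marker lies flat at the right side of the white tray, (570,197) to (553,385). The red one is held at column 397, left of the tray floor. Next I move right and down.

```bash
python3 -m jog '[6,-0.1,0.3,0.3,0, 6,-0.12,0.4,0.4,0, 6,-0.1,0.3,0.4,0, 6,0,0.05,0.3,0, 6,0,0,0.1,0, 6,0,0,0,0, 6,0,0,0,0]' 15
python3 - <<'E'
from h import *
toolmove([.569,.27,.036],6); print(observe()['width']*92,observe()['force'])
E
```

```text
clock: 19.12
position: [0.5692, 0.2578, 0.0672]
ee_rot: [2.076, 2.278, 0.03]
force: [-0.6, -0.4, -0.0]
width: 0.153
pos [0.5692 0.2578 0.0672] jaw dir 5.4 j7 -0.77 shift [ 0.33 -0.02  0.77] turn -0.10507459884587433 tilt 3.58
14.057719238431702 [-0.63246741 -0.44340977 -0.03226413]
```

```bash
python3 -m jog '[6,0.2,-0.03,0.3,-0.1, 6,0.15,0,0.3,0, 6,0,0,0.2,0, 6,0,0,0.05,0, 6,0,0,0,0, 6,0,0,0,0]' 15
python3 - <<'E'
from h import *
toolmove([.569,.27,.034],6); print(observe()['width']*92,observe()['force'])
E
```

```text
clock: 19.62
position: [0.5689, 0.2737, 0.0339]
ee_rot: [2.057, 2.289, 0.036]
force: [-2.0, -2.3, 7.2]
width: 0.151
pos [0.5689 0.2737 0.0339] jaw dir 6.2 j7 -0.81 shift [-0.09 -0.01  0.  ] turn 0.029948126319619444 tilt 3.89
13.871360297144708 [-2.03541211 -2.31990322  7.178649  ]
```

```bash
python3 -m jog '[22,0,0,0,0, 22,0,0,0,0, 22,0,0,0,0, 22,0,0,-0.4,0, 26,0,0,-0.8,0, 50,0,0,-0.9,0, 80,0,0,-0.9,0, 80,0.1,-0.5,-0.5,0.3, 80,0.15,-0.75,0,0.4, 80,0.15,-0.75,0,0.3, 80,0.15,-0.75,0,0, 80,0,-0.55,0,0, 80,0,-0.3,0,0, 80,0,0,0,0, 80,0,0,0,0]' 15
python3 - <<'E'
from h import *
toolmove([.430,.281,.034],0); print(observe()['width']*92)
p=camera_params('wrist'); print(p['xyz'],p['orientation'],proj(p,[.43,.281,.04]))
E
```

```text
clock: 20.87
position: [0.406, 0.2981, 0.1658]
ee_rot: [2.175, 2.184, 0.04]
force: [0.5, 0.2, 0.2]
width: 0.866
pos [0.406  0.2981 0.1658] jaw dir 0.3 j7 -1.03 shift [-0.35  0.4   3.33] turn 0.04714524728910163 tilt 3.66
79.67285541635475
[0.39720226 0.37906315 0.29610628] [ 2.82392744 -0.00604763  0.08490001] [274.30786974 210.45367298]
```

```bash
python3 - <<'E'
from h import *
snap('wrist','w8')
E
```

```text
(no output)
```

View pics/w8.png

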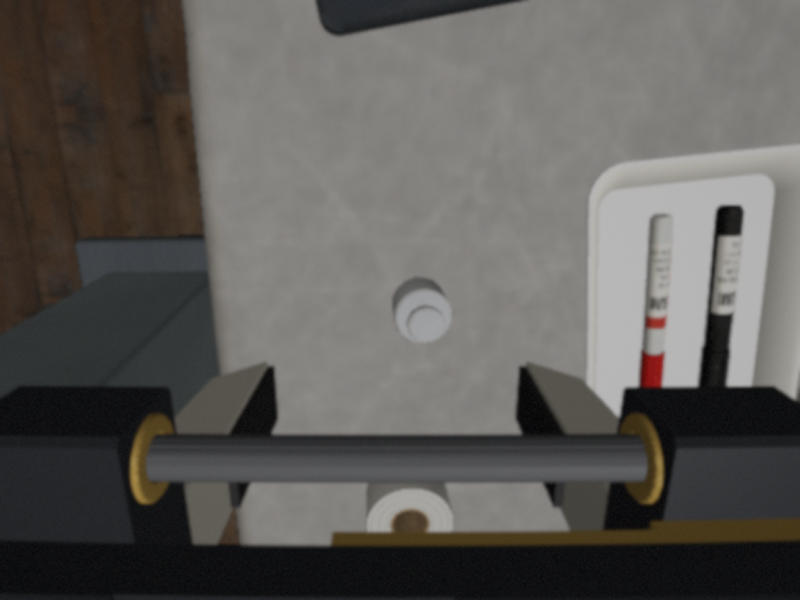

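Both markers lie flat on the tray floor, parallel to each other. The small weight's knob is at (427,322), and the top of the roll is centred near (410,520).

```bash
python3 - <<'E'
from h import *
pw=camera_params('wrist');pt=camera_params('top')
f=lambda u:((u[0]+.5)/1.5625-.5,(u[1]+.5)/1.5625-.5)
w=onz(pw,f((427,322)),.04);print(w,tri(pw,f((427,322)),pt,f((264,327))),'roll',onz(pw,f((410,520)),.032))
for c in [(661,218),(652,385),(730,210),(713,385)]: print(onz(pw,f(c),.02))
toolmove([w[0],w[1],.034],0)
E
```

```text
[0.42902792 0.28506057 0.04      ] (array([0.43030889, 0.27988336, 0.0260952 ]), np.float64(0.0008809724935484641)) roll [0.42259996 0.15226877 0.032     ]
[0.55882558 0.33594766 0.02      ]
[0.5701061  0.23455192 0.02      ]
[0.59821273 0.34046437 0.02      ]
[0.60981622 0.23328828 0.02      ]
pos [0.4061 0.2982 0.1658] jaw dir 0.3 j7 -1.03 shift [-0.25  0.37  3.33] turn 0.04387634648271662 tilt 3.65
```

```bash
python3 -m jog '[80,-0.15,0.2,0.4,0, 80,-0.14,0.18,0.5,0, 80,0,0,0.5,0, 80,0,0,0.3,0, 80,0,0,0,0, 80,0,0,0,0]' 15
python3 - <<'E'
from h import *
toolmove([.4297,.2835,.034],0)
E
```

```text
clock: 21.42
position: [0.4343, 0.285, 0.0968]
ee_rot: [2.182, 2.177, 0.047]
force: [-0.3, -0.4, 0.0]
width: 0.87
pos [0.4343 0.285  0.0968] jaw dir -0.1 j7 -1.06 shift [-0.01 -0.21  1.56] turn -0.014870732149300162 tilt 3.84
```

```bash
python3 -m jog '[80,0,-0.15,0.4,0, 80,0,-0.05,0.5,0, 80,0,0,0.4,0, 80,0,0,0.25,0, 80,0,0,0,0, 80,0,0,0,0]' 15
python3 - <<'E'
from h import *
toolmove([.4297,.2835,.034],0)
E
```

```text
clock: 21.92
position: [0.4362, 0.2862, 0.0364]
ee_rot: [2.185, 2.171, 0.06]
force: [-0.5, -0.3, -0.0]
width: 0.868
pos [0.4362 0.2862 0.0364] jaw dir -0.3 j7 -1.14 shift [-0.07 -0.17  0.05] turn -0.053912595413957355 tilt 4.14
```

```bash
python3 -m jog '[80,-0.07,-0.15,0.15,0, 80,0,-0.03,0.05,0, 25,0,0,0,0, 25,0,0,0,0, 25,0,0,0,0, 25,0,0,0,0, 25,0,0,0,0, 25,0,0,0,0, 25,0,0,0,0, 25,0,0,0,0, 25,0,0,0,0, 25,0,0,0,0, 25,0,0,0,0, 25,0,0,0,0]' 30
python3 - <<'E'
from h import *
toolmove([.585,-.231,.15],3); print(observe()['width']*92,observe()['force'])
E
```

```text
clock: 23.08
position: [0.4308, 0.2847, 0.0312]
ee_rot: [2.184, 2.17, 0.068]
force: [-1.1, 0.3, 0.6]
width: 0.339
pos [0.4308 0.2847 0.0312] jaw dir -0.4 j7 -1.16 shift [-12.9    4.15  -2.51] turn -0.5591440714848422 tilt 4.36
31.145482537374022 [-1.09930655  0.33733266  0.58613773]
```

```bash
python3 -m jog '[25,0,0,-0.4,0, 25,0,0,-0.8,0, 25,0,0,-0.8,0, 25,-0.3,0.1,-0.6,0, 25,-0.6,0.2,0,-0.2, 25,-0.8,0.25,0,-0.3, 25,-0.8,0.25,0,0, 25,-0.8,0.25,0,0, 25,-0.8,0.25,0,0, 25,-0.8,0.25,0,0, 25,-0.8,0.25,0,0, 25,-0.8,0.25,0,0, 25,-0.8,0.25,0,0, 25,-0.8,0.25,0,0, 25,-0.8,0.25,0,0, 25,-0.6,0.2,0,0, 25,-0.3,0.1,0,0, 25,0,0,0,0, 25,0,0,0,0]' 40
python3 - <<'E'
from h import *
toolmove([.585,-.231,.12],3); print(observe()['width']*92,observe()['force'])
E
```

```text
clock: 24.67
position: [0.5638, -0.1204, 0.1507]
ee_rot: [2.122, 2.236, 0.054]
force: [-0.8, 1.3, -1.8]
width: 0.334
pos [ 0.5638 -0.1204  0.1507] jaw dir 3.0 j7 -0.05 shift [-2.77  0.33  0.84] turn 0.005393978807866517 tilt 3.89
30.727530682291402 [-0.84285819  1.32747933 -1.77658862]
```

```bash
python3 -m jog '[25,-0.4,0.1,0.2,0, 25,-0.7,0.1,0.3,0, 25,-0.7,0.1,0.3,0, 25,-0.5,0.05,0.3,0, 25,-0.3,0,0.2,0, 25,-0.1,0,0,0, 25,0,0,0,0, 25,0,0,0,0]' 40
python3 - <<'E'
from h import *
toolmove([.585,-.231,.037],3); print(observe()['width']*92,observe()['force'])
snap('wrist','w9')
E
```

```text
clock: 25.33
position: [0.5869, -0.2234, 0.0972]
ee_rot: [2.112, 2.254, 0.056]
force: [-0.7, 1.3, -2.4]
width: 0.336
pos [ 0.5869 -0.2234  0.0972] jaw dir 3.8 j7 0.12 shift [-0.17 -0.15  1.5 ] turn 0.12632918862396517 tilt 3.64
30.92893254471125 [-0.68773486  1.3197633  -2.42506265]
```

View pics/w9.png

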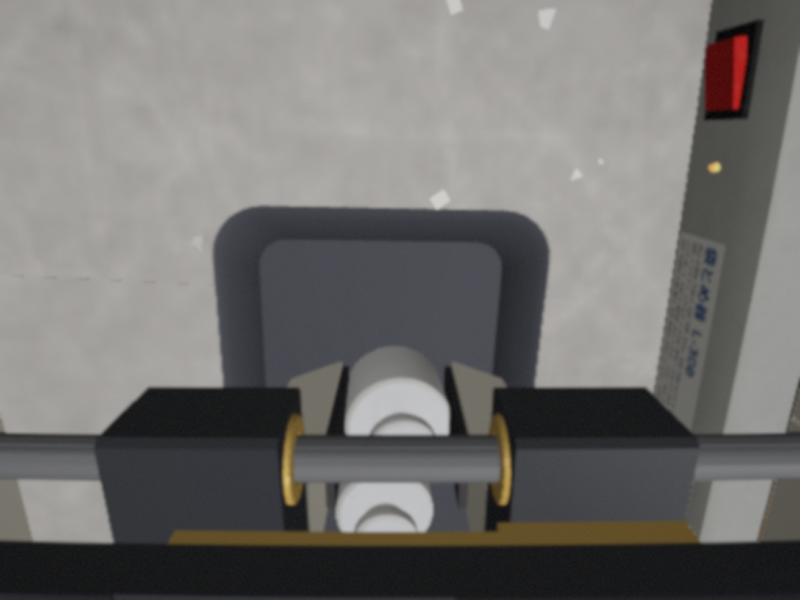

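The small weight is held upright over the middle of the black tray, at (397,400), and the large one stands behind it at (385,505). I lower it.

```bash
python3 -m jog '[25,-0.05,-0.1,0.4,0.1, 25,-0.05,-0.05,0.4,0, 25,0,0,0.4,0, 25,0,0,0.2,0, 25,0,0,0.05,0, 25,0,0,0,0, 25,0,0,0,0]' 40
python3 - <<'E'
from h import *
toolmove([.585,-.231,.036],3); print(observe()['width']*92,observe()['force'])
E
```

```text
clock: 25.97
position: [0.5894, -0.2178, 0.0439]
ee_rot: [2.107, 2.252, 0.069]
force: [-0.6, -0.8, -2.2]
width: 0.337
pos [ 0.5894 -0.2178  0.0439] jaw dir 3.8 j7 0.09 shift [-0.32 -0.15  0.19] turn 0.1405120358210231 tilt 4.16
31.02762111211513 [-0.61487136 -0.80054683 -2.16045709]
```

```bash
python3 -m jog '[25,-0.2,-0.1,0.15,0, 25,-0.05,0,0.08,0, 25,0,0,0.05,0, 25,0,0,0,0]' 40
python3 - <<'E'
from h import *
toolmove([.585,-.231,.036],3); print(observe()['width']*92,observe()['force'])
E
```

```text
clock: 26.3
position: [0.5891, -0.2284, 0.0352]
ee_rot: [2.102, 2.25, 0.074]
force: [-0.4, 1.3, -2.2]
width: 0.338
pos [ 0.5891 -0.2284  0.0352] jaw dir 3.9 j7 0.1 shift [-0.06 -0.1  -0.03] turn 0.15120857763324125 tilt 4.47
31.069106219552 [-0.36879062  1.33760746 -2.23808858]
```

```bash
python3 -m jog '[25,0,-0.06,0.12,0, 25,0,0,0,0]' 40
python3 - <<'E'
from h import *
toolmove([.585,-.231,.036],3); print(observe()['width']*92,observe()['force'])
E
```

```text
clock: 26.47
position: [0.5904, -0.2291, 0.0352]
ee_rot: [2.098, 2.244, 0.079]
force: [-0.1, -0.5, -3.2]
width: 0.337
pos [ 0.5904 -0.2291  0.0352] jaw dir 3.9 j7 0.1 shift [-0.04 -0.13 -0.03] turn 0.14785191983459592 tilt 4.9
31.021415638862898 [-0.07623785 -0.51088009 -3.24942572]
```

```bash
python3 -m jog '[56,0,0,0,0, 56,0,0,0,0, 56,0,0,0,0, 56,0,0,0,0, 56,0,0.03,-0.4,0, 56,0,0.08,-0.9,0, 56,0,0.08,-0.9,0, 56,0,0.08,-0.9,0, 91,0.4,-0.1,-0.7,0.3, 91,0.7,-0.3,-0.2,0.3, 91,0.8,-0.4,0,0, 91,0.8,-0.4,0,0, 91,0.8,-0.4,0,0, 91,0.8,-0.4,0,0, 91,0.8,-0.4,0,0, 91,0.8,-0.4,0,0, 91,0.8,-0.4,0,0, 91,0.6,-0.3,0,0, 91,0.4,-0.2,0,0, 91,0,0,0,0]' 40
python3 - <<'E'
from h import *
toolmove([.4225,.1505,.04],0); print(observe()['width']*92,observe()['force'])
p=snap('wrist','w10')
E
```

```text
clock: 28.13
position: [0.4328, 0.0879, 0.1847]
ee_rot: [2.179, 2.162, 0.085]
force: [-0.3, 0.1, 0.5]
width: 0.991
pos [0.4328 0.0879 0.1847] jaw dir -0.4 j7 -0.56 shift [ 1.6  -0.59  3.56] turn -0.07180299609392193 tilt 5.17
91.20548016853029 [-0.33310042  0.14496976  0.45274099]
```

View pics/w10.png

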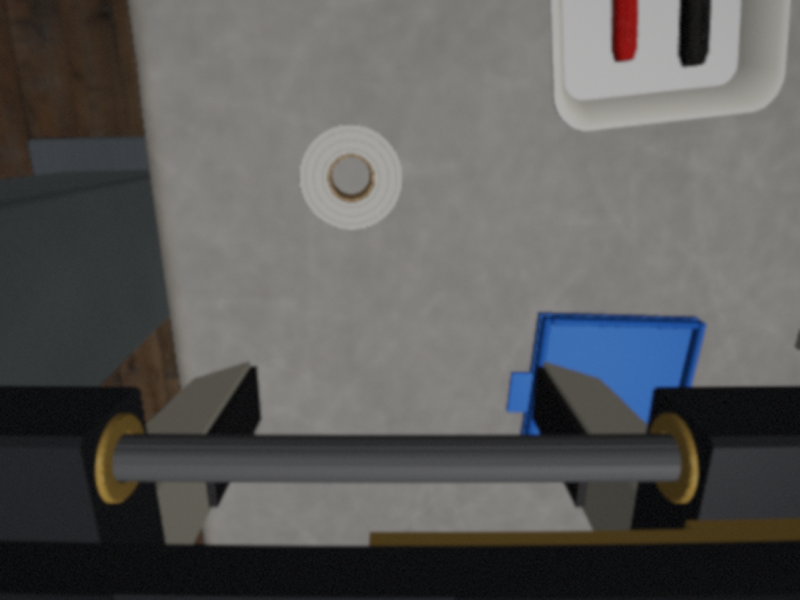

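The roll's top is centred at (351,177). The far corners of the holder's rim are at (540,313) and (702,321), and its tab at (518,391).

```bash
python3 - <<'E'
from h import *
pw=camera_params('wrist');pt=camera_params('top')
f=lambda u:((u[0]+.5)/1.5625-.5,(u[1]+.5)/1.5625-.5)
w=onz(pw,f((351,177)),.032);print(w,tri(pw,f((351,177)),pt,f((328,333))))
a,b=onz(pw,f((540,313)),.014),onz(pw,f((703,320)),.014); x=(b-a)/np.linalg.norm(b-a); y=np.array([-x[1],x[0],0]);
print('holder',a,b,np.linalg.norm(b-a),'yaw',np.degrees(np.arctan2(x[1],x[0])),'c',(a+b)/2-.056*y,'tab',onz(pw,f((530,391)),.005))
toolmove([w[0],w[1],.04],-1)
E
```

```text
[0.42318397 0.1469733  0.032     ] (array([0.42207459, 0.14702944, 0.03170172]), np.float64(0.0022269097214864153))
holder [0.53804116 0.06147824 0.014     ] [0.64912186 0.05240372 0.014     ] 0.11145074619815094 yaw -4.670296671077079 c [0.58902189 0.00112692 0.014     ] tab [0.53887071 0.00298949 0.005     ]
pos [0.4335 0.0865 0.1847] jaw dir -0.5 j7 -0.56 shift [ 1.55 -0.59  3.56] turn 0.08856475455711887 tilt 5.18
```

```bash
python3 -m jog '[91,0.3,-0.1,0.3,0, 91,0.4,-0.15,0.4,0, 91,0.4,-0.15,0.4,0, 91,0.3,-0.15,0.4,0, 91,0.15,-0.05,0.3,0, 91,0,0,0,0, 91,0,0,0,0]' 15
python3 - <<'E'
from h import *
toolmove([.4228,.147,.04],-1)
E
```

```text
clock: 28.77
position: [0.4216, 0.1439, 0.1076]
ee_rot: [2.187, 2.148, 0.086]
force: [-0.4, -0.6, 0.7]
width: 0.991
pos [0.4216 0.1439 0.1076] jaw dir -1.0 j7 -0.88 shift [ 0.1  -0.13  1.68] turn 0.0005600645801090801 tilt 5.4
```

```bash
python3 -m jog '[91,0.08,-0.1,0.4,0, 91,0.02,-0.03,0.5,0, 91,0,0,0.4,0, 91,0,0,0.3,0, 91,0,0,0,0, 91,0,0,0,0]' 15
python3 - <<'E'
from h import *
toolmove([.4228,.147,.04],-1)
E
```

```text
clock: 29.27
position: [0.4295, 0.1411, 0.0455]
ee_rot: [2.193, 2.132, 0.093]
force: [-0.1, -0.5, -0.3]
width: 0.988
pos [0.4295 0.1411 0.0455] jaw dir -1.6 j7 -1.03 shift [ 0.14 -0.18  0.12] turn -0.09773089869843687 tilt 5.84
```

```bash
python3 -m jog '[91,0.12,-0.15,0.12,0, 91,0.03,-0.03,0.03,0, 48,0,0,0,0, 48,0,0,0,0, 48,0,0,0,0, 48,0,0,0,0, 48,0,0,0,0, 48,0,0,0,0, 48,0,0,0,0, 48,0,0,0,0, 48,0,0,0,0]' 12
python3 - <<'E'
from h import *
toolmove([.589,.001,.13],-4); print(observe()['width']*92,observe()['force'])
E
```

```text
clock: 30.18
position: [0.4277, 0.1447, 0.0442]
ee_rot: [2.195, 2.121, 0.101]
force: [0.2, 0.7, -0.4]
width: 0.592
pos [0.4277 0.1447 0.0442] jaw dir -1.9 j7 -1.06 shift [-3.48  4.36 -1.64] turn 0.3467478060963387 tilt 6.27
54.428814983850515 [ 0.19185089  0.74885225 -0.40670973]
```

```bash
python3 -m jog '[48,0,0.04,-0.4,0, 48,0,0.06,-0.6,0, 48,0,0.05,-0.5,0, 48,-0.2,0.3,-0.1,0, 48,-0.5,0.6,0,0.3, 48,-0.5,0.65,0,0, 48,-0.5,0.65,0,0, 48,-0.5,0.65,0,0, 48,-0.5,0.65,0,0, 48,-0.4,0.4,0,0, 48,-0.2,0.2,0,0, 48,0,0,0,0, 48,0,0,0,0]' 15
python3 - <<'E'
from h import *
toolmove([.589,-.001,.052],-4); print(observe()['width']*92,observe()['force'])
snap('wrist','w11')
E
```

```text
clock: 31.27
position: [0.586, -0.0005, 0.1294]
ee_rot: [2.225, 2.096, 0.098]
force: [-0.4, -0.3, -0.9]
width: 0.586
pos [ 5.860e-01 -5.000e-04  1.294e-01] jaw dir -3.4 j7 -0.47 shift [ 0.01 -0.13  1.93] turn 0.09998879138138979 tilt 6.03
53.8804051005636 [-0.36196103 -0.27126177 -0.87645148]
```

View pics/w11.png

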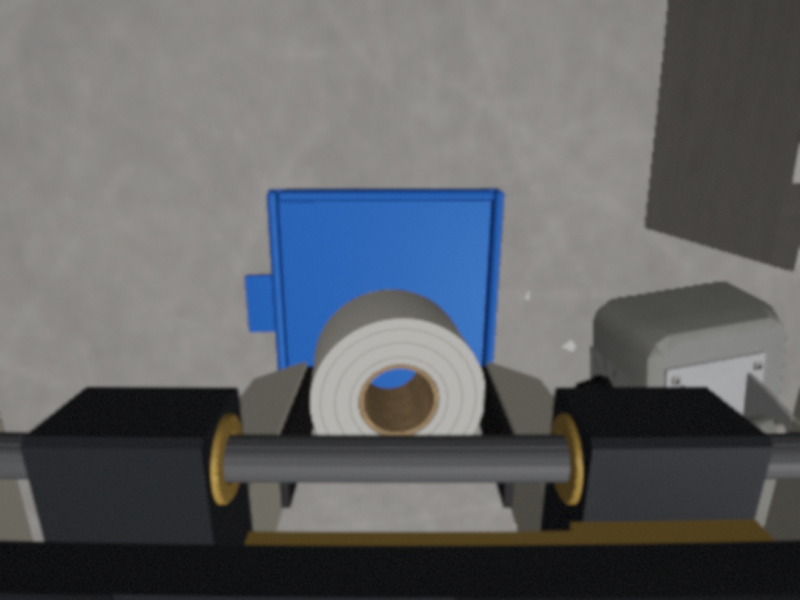

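The roll is held level at (397,395) over the blue holder, whose walls are at columns 272-500, so it is centred across. I lower it.

```bash
python3 -m jog '[48,0,-0.05,0.4,0, 48,0,-0.05,0.5,0, 48,0,-0.03,0.5,0, 48,0,0,0.3,0, 48,0,0,0.1,0, 48,0,0,0,0, 48,0,0,0,0]' 15
python3 - <<'E'
from h import *
toolmove([.589,-.001,.05],-4); print(observe()['width']*92,observe()['force'])
E
```

```text
clock: 31.9
position: [0.5811, 0.0111, 0.0557]
ee_rot: [2.212, 2.117, 0.1]
force: [-0.3, -0.1, 0.7]
width: 0.588
pos [0.5811 0.0111 0.0557] jaw dir -2.5 j7 -0.55 shift [-0.29  0.19  0.16] turn 0.24907042928733367 tilt 5.82
54.07157159674342 [-0.25765956 -0.10704864  0.73672515]
```

```bash
python3 -m jog '[48,-0.25,0.15,0.05,0.25, 48,-0.03,0.03,0.1,0, 48,0,0,0.03,0, 48,0,0,0,0]' 15
python3 - <<'E'
from h import *
toolmove([.589,-.001,.05],-4); print(observe()['width']*92,observe()['force'])
E
```

```text
clock: 32.23
position: [0.5903, -0.0006, 0.0517]
ee_rot: [2.24, 2.085, 0.106]
force: [-0.1, -0.4, -0.6]
width: 0.592
pos [ 0.5903 -0.0006  0.0517] jaw dir -4.1 j7 -0.55 shift [-0.01 -0.03  0.04] turn -0.01965881821845746 tilt 6.04
54.49308618828811 [-0.07426561 -0.42121037 -0.59010472]
```

```bash
python3 -m jog '[48,0,-0.02,0.1,0, 48,0,0,0,0]' 15
python3 - <<'E'
from h import *
toolmove([.589,-.001,.05],-4); print(observe()['width']*92,observe()['force'])
E
python3 -m jog '[60,0,0,0,0, 64,0,0,0,0, 70,0,0,0,0, 78,0,0,0,0, 86,0,0,0,0, 86,0,0,0,0, 86,0,0.05,-0.4,0, 86,0,0.08,-0.8,0, 86,0,0.08,-0.8,0, 86,-0.3,0.08,-0.8,0, 86,-0.7,0,-0.6,0, 86,-0.8,0,-0.3,0, 86,-0.8,0,0,0, 86,-0.8,0,0,0, 86,-0.8,0,0,0, 86,-0.4,0,0,0, 86,0,0,0,0]' 15
python3 - <<'E'
from h import *
s=observe();print(s['position'],s['force'])
snap('wrist','w12'); snap('top','top1')
a=cv2.imread('pics/top1_raw.png')[110:250,60:400]; cv2.imwrite('pics/top1.png',cv2.resize(a,None,fx=2.3,fy=2.3,interpolation=cv2.INTER_CUBIC))
E
```

```text
clock: 32.4
position: [0.591, -0.0009, 0.0485]
ee_rot: [2.24, 2.082, 0.109]
force: [-0.3, -1.1, -1.6]
width: 0.59
pos [ 0.591  -0.0009  0.0485] jaw dir -4.2 j7 -0.55 shift [-0.01 -0.05 -0.04] turn -0.029924542028110086 tilt 6.19
54.29888798524446 [-0.26205387 -1.07052677 -1.60481432]
clock: 33.82
position: [0.5733, -0.1882, 0.2055]
ee_rot: [2.23, 2.091, 0.11]
force: [0.3, -0.5, -0.6]
width: 0.937
[ 0.57325408 -0.18817515  0.2054881 ] [ 0.25835004 -0.47455705 -0.5913944 ]
```

View pics/w12.png

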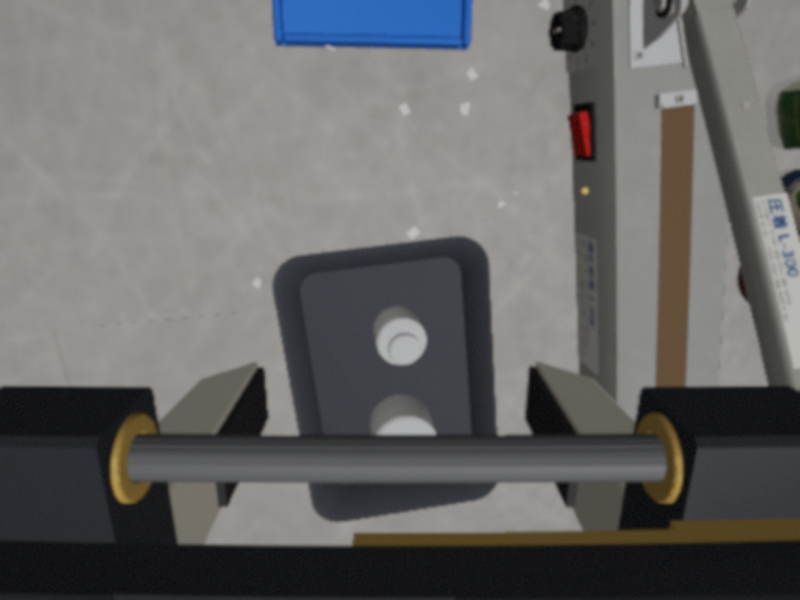

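View pics/top1.png

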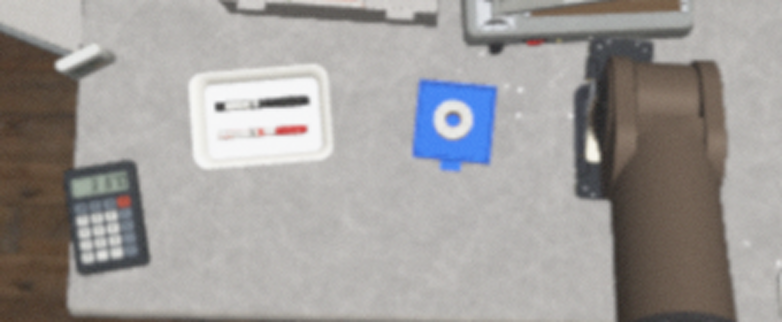

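The two views show:
- **Weights:** both stand upright on the black tray's floor, the small one at (400,340) and the large one at (403,415).
- **Markers and roll:** the black marker at (262,104) and the red one at (263,131) lie flat around the white tray's centre, (261,117). The roll at (453,119) is centred in the holder, (455,121).
- **Calculator:** it is where it was.

The arm is clear, so I hand in.

```bash
python3 -c "
from cell import *
print(sign_off(), observe()['clock'])"
```

```text
the job is handed in; nothing more can be done
the job is handed in; nothing more can be done
```

All five things are in their places, and I handed the job in at about 34 s of the 118 s allowed. The black and red markers lie side by side in the white tray, both check weights stand in the black tray, and the label roll is in the blue holder.

- **Last pictures:** both markers lie flat about 20 mm either side of the tray's centre line. Both weights are upright on the tray floor. The roll is within about 2 mm of the holder's centre, and the gripper is clear at about 0.2 m height. The calculator has not visibly moved.
- **Not checked:** the thermometer was out of sight in the last two pictures, though the arm went nowhere near it after the start. For the roll there is only the top view after release, so its flatness was not measured.
- **Went less than ideally:** the tool's tilt drifted from 0° to about 6° over the run, and the moves offer no way to correct it. It did not disturb any placing that I could see.
- **Measurements that disagreed:** the heights I measured for the small weight's top ranged from 26 to 32 mm against the 40 mm given. For the large weight they were 39 to 51 mm against 52 mm. I set the grasp heights with allowance for that.

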